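# Hook, seat and latch the loaded top tier of a tray carrier onto its base tier

### The job

Stack the loaded top tier of the tray carrier on the base tier next to it: its two toed feet hooked under the base's keeper rod, its two round feet fully home in the square cups, and the base's spring catch snapped shut over the top tier's bottom end rail. Work gently (a slow push of 10 to 15 N closes the catch; do not drop or ram it), let go, and do not shift the bottle, pouches and spare trays around it.

Things in the scene. Friction and masses are not known exactly. Their poses are not given: they have to be found in the camera images.
- top_tier: Loose aluminium frame with a tray fixed in it and a carry bar; 164 x 116 x 90 mm, 0.37-0.6 kg. Origin: centre, at its feet's undersides. Posts 14 mm square at (+-68, +-51). At -x both feet have toes: 12 wide, 6 high, x -75 to tips -89. At +x round tapered feet, 11 mm wide at the tip, 13 from 5 mm up. Bottom end rail at +x: x 65-75, y +-45, z 14-24. Tray z 27-50.
- carry_bar (a point): Grip point, the middle of the top tier's carry bar (80 mm clear length along the tier's y, 14 mm wide in x, z 72-90 in the tier's frame); 81 mm over the tier's origin, axes as the tier's. Nothing beside the bar within 50 mm in x; the tray's top is 22 mm below it.
- foot_plate: Aluminium plate 230 x 128 x 8 mm on the table (x -118 to 112, origin on the table) that carries the base tier. The base tier is bolted on through slots along x: it is off by d = -20 to +20 mm along the plate's x, rigid, another d each time and not reported: feel for it (end stop). Base tier's numbers below: plate frame with d = 0; add d to x. Home: top tier axes = plate axes, origin at (d, 0, 70).
- hook_end (a point): Point (-118, 0, 8) of the plate, its -x edge. Hook end of the base tier, beyond it: level ledges z 70, x -97 to -22, |y| 40-60; end stop rising at x -91; keeper rod along y over the ledges, 7 mm thick, axis x -84, z 83. 9.5 mm free under the rod: the toes go in from +x with the top tier tilted 0.26 rad, +x side up, then that side comes down. For any d, toe tips may touch down at plate x -56.
- catch_end (a point): Point (112, 0, 8) of the plate, its +x edge. Before it, at +x of the base tier: two square cups round (68, +-51), floor z 70, rim z 82, inside x 58-76.5, 16 mm wide in y. Once the round feet are in, the top tier has 2 mm play towards -x, 2 towards +x, 1.5 sideways.
- catch (a joint): Spring catch in the middle of the base tier's +x end, in m: 0 shut (sprung out), to 0.010 as its nose is pushed back along +x; 1.8 N at 0 plus 220 N/m. Nose 20 mm wide, tip at x 69 when shut, underside z 95.5, bevelled above up to x 79, z 115.5. The end rail coming down (about 10-15 N at the carry bar) pushes it back; at home (rail top z 94) it springs out over the rail and holds it.
- wash_bottle: White wash bottle, 210 mm tall, behind the work; leave alone. Origin under its middle.
- tray_low: Spare grey tray 127x84x23 mm under another one, behind the work; leave alone. Origin under its middle.
- tray_high: Spare grey tray 127x84x23 mm on top of the other; leave alone. Origin under its middle.
- pouch_near: Silver foil pouch 80x107x13 mm on the table's near corner; leave alone. Origin under its middle.
- pouch_far: Silver foil pouch 77x107x13 mm beside the spare trays; leave alone. Origin under its middle. Behind it and to its left stands the tall press, solid above 0.15 m: its front panel runs from about (0.44, 0.59) to (0.66, 0.24) m, its console on to (0.84, 0.05); swing the arm across in front of it, drawn back to about 0.42 m from the base axis.

How it is judged (in metres and radians):
At the end, for the whole second after the job is handed in: The top tier is home on the base tier: level within 0.03 rad, turned within 0.05 rad of the foot plate, its origin 67 to 73 mm over the plate's underside, within 4 mm of the plate's middle line in y and 25 mm in x, the catch out over its rail (joint under 3 mm), at rest (x of top_tier in the frame of foot_plate between -0.025 and 0.025 m and y of top_tier in the frame of foot_plate between -0.004 and 0.004 m and z of top_tier in the frame of foot_plate between 0.067 and 0.073 m and angle between the z axis of top_tier and the z axis of foot_plate, either way round below 0.03 rad and angle between the x axis of top_tier and the x axis of foot_plate, either way round below 0.05 rad and value of joint catch below 0.003 m and linear speed of top_tier below 0.02 m/s); the robot touches nothing.
It fails at once if the top tier was dropped or rammed onto the base (over 40 N) (contact force between top_tier and foot_plate above 40 N).
It fails at once if the bottle, a pouch or a spare tray was shifted by more than 20 mm (distance of any of wash_bottle, tray_high, tray_low, pouch_near, pouch_far from where it was at the start of the episode above 0.02 m).
It also fails if it takes over 51 s, if anything falls off the work surface, if the arm or the gripper's body presses on something with over 40 N, if the wrist force passes 120 N, or if a joint passes its speed limit or range.

### The arm

A 6-joint arm with a two-finger parallel gripper is mounted at the origin on a cart in front of the work surface, level with it; the furniture and walls round the work are solid. World frame = base frame: x ahead of the robot, y to its left, z up, the work surface at z = 0. Lengths are in m, angles in degrees, forces in N, time in s.
With the tool pointing down it reaches from about 0.3 to 0.75 m from the base axis. Payload 8.5 kg.
Tool frame: the origin (TCP) lies midway between the tips of the shut fingers; the grasp point (between the pads) lies 19 mm behind it; z points along the fingers, y is the line along which they close (so a half turn about z gives the same grasp; the last joint's range is limited). The gripper opens to 85 mm and grips with 20 to 120 N. Pads are 22 mm wide; open, the fingers measure 114 mm over their backs; the gripper's body (76 mm by 85 mm) begins 54 mm behind the grasp point. The pads swing forward as they close: fully open they stand 13 mm farther back than shut.
Start: joints at [59.169, 21.807, 74.336, -0, 83.858, -12.336], TCP at [0.174, 0.522, 0.231] pointing down, gripper open.
Joint ranges: [-178.18, 178.18], [-50.72, 133.34], [12.68, 142.11], [-81.47, 261.47], [9.98, 163.14], [-165.26, 165.26]. Speed limits (degrees/s): [136.94, 136.94, 180, 180, 180, 180].

### API

Orientations are given as a 3x3 rotation matrix whose columns are the frame's x, y, z axes.
In Python, from station import reach, movel, movej, gripper_to, dwell, inverse_kinematics, get_state, read_camera, PlanningError, finish_job, recognise, regions_of, mark_of gives the robot as it stands. Calls block until the motion is done:
- reach(position, orientation): joint-space move of the TCP to a pose.
- movel(position, rotation=None, vel=0.15, until_force=None): straight line of the TCP; rotation=None keeps the orientation; vel is the mean speed in m/s. With until_force (N) it stops when the force on the tool has changed by that much, and returns True; else False.
- movej(angles): joint-space move.
- gripper_to(opening, grasp_force=None): finger opening in m; grasp_force is the grip in N (None keeps the last); returns when the fingers have stopped.
- dwell(seconds).
- inverse_kinematics(position, orientation): joint angles nearest the present ones, or None.
- get_state(): the state.
- read_camera(name): name is "side" or "top"; returns a dict with "pixels" (480x640x3 uint8, red, green, blue), "vfov" (degrees; the focal length in pixels is half the picture's height over the tangent of half this angle, whatever the lens; pixels are square), "cx", "cy" (the principal point, pixels), "eye" and "orientation" of the camera in the world. Camera axes: x right, y down, z forward; pixel columns grow to the right and rows downward; lengths in m; the calibration is good to about 2 mm. A picture is of the moment at which its call begins. There is no depth.
A pose or a line that the arm cannot do raises PlanningError and nothing moves.
- finish_job(): hands the job in; it is judged then, once.
Trained networks look in a picture, given as the dict that the camera call returned (one of the last four; its "shot" number tells which), for a name from the list of things; names that differ only in an ending like _2 or _b are one class to them, and where a whole thing is asked for, a point or a joint stands for the part that bears it (a point fixed in the world has none). Each returns a list of dicts, best first, with "score" (0 to 1); they miss things now and then, are a little off and sometimes report something else, mostly with a low value. They report only what shows in the picture. A call takes as long as a camera call.
- recognise(label, picture): "position" ([x, y, z] in m, in world coordinates, good to about 4 mm: the middle of the surface that is visible of it).
- regions_of(label, picture): "mask" (480x640 bool, what is visible of it).
- mark_of(label, picture): "position" ([x, y, z] in m, in world coordinates, good to about 4 mm: a listed point, or the origin of a listed thing).
The state is a dict: "time_s": time; "joints": joint angles; "dq": joint speeds; "effort": joint torques, N m; "tool_pos": TCP position; "eef_rot": TCP orientation; "contact_force": force on the tool from outside, world axes, zero at the start; "torque": the same for the moment, N m; "width": finger opening in m; "grip_force": force on a finger pad.
Only numpy, scipy, OpenCV 4.12 (cv2) and the standard library are available. Lean on these libraries where they do the work, as an engineer would, in place of code of your own. Each camera call takes 0.05 s, during which the arm holds its last target. There are 200 camera calls.

## Working session

There is one attempt and no reset: what is moved stays moved. The work goes in short steps, each a Python script; the robot and the scene stay as the last script left them, time stands still between calls to the robot, and variables do not carry over. Pictures are saved under pics/ and viewed, at most 10 in all, crops included, and the job is handed in when it is done.

```bash
ls; mkdir -p pics
python3 - <<'E'
from station import *
import cv2, numpy as np
s=get_state(); print(s['time_s'],s['tool_pos'],s['contact_force'],s['width'])
for n in ("side","top"):
    p=read_camera(n); cv2.imwrite(f"pics/{n}0.png",p["pixels"][:,:,::-1])
    print(n,p["eye"],p["vfov"],p["cx"],p["cy"],np.round(p["orientation"],3).tolist())
    for l in ("top_tier","carry_bar","foot_plate","hook_end","catch_end","catch"):
        print(l,[(np.round(r["position"],4).tolist(),round(r["score"],2)) for r in mark_of(l,p)[:2]])
print(get_state()['time_s'])
E
```

```text
pics
station.py
0.0 [0.17430747 0.52133303 0.23070845] [ 0.3919347  -0.55396896 -0.10196749] 0.08556672623548255
side [ 0.59632158 -0.7968321   0.43318896] 54.96073969191755 325.18206884234667 238.7526028682454 [[0.999, 0.03, -0.016], [0.026, -0.377, 0.926], [0.022, -0.926, -0.377]]
top_tier [([0.4777, 0.0437, 0.0], 0.57)]
carry_bar [([0.4717, 0.0429, 0.0788], 0.66)]
foot_plate [([0.5981, -0.0725, -0.0015], 0.8)]
hook_end [([0.4967, -0.1374, 0.0104], 0.74)]
catch_end [([0.6856, -0.0094, 0.0041], 0.73)]Traceback (most recent call last):
  File "<stdin>", line 8, in <module>
ValueError: it knows: carry_bar, catch_end, foot_plate, hook_end, pouch_far, pouch_near, top_tier, tray_high, tray_low, wash_bottle
```

Run:
```python
from station import *
import cv2, numpy as np
for n in ("top","side"):
  p=read_camera(n); cv2.imwrite(f"pics/{n}0.png",p["pixels"][:,:,::-1])
  print(n,p["eye"],p["vfov"],p["cx"],p["cy"],np.round(p["orientation"],3).tolist())
  for l in ("top_tier","carry_bar","foot_plate","hook_end","catch_end","wash_bottle","tray_low","pouch_near","pouch_far"):
    print(l,[(np.round(r["position"],4).tolist(),round(r["score"],2)) for r in mark_of(l,p)[:2]])
print(get_state()['time_s'])
```

```text
top [0.52587776 0.02409389 0.96500566] 50.070467393841966 314.22550723188715 237.86412451213405 [[-0.012, -0.998, 0.058], [-0.999, 0.01, -0.038], [0.038, -0.058, -0.998]]
top_tier [([0.4755, 0.0503, -0.0003], 0.8)]
carry_bar [([0.4748, 0.0429, 0.0794], 0.85)]
foot_plate [([0.5932, -0.0738, -0.0048], 0.84)]
hook_end [([0.502, -0.1398, 0.0078], 0.57)]
catch_end [([0.6856, -0.0055, 0.007], 0.83), ([0.6548, 0.1953, 0.0029], 0.24)]
wash_bottle []
tray_low []
pouch_near [([0.4585, -0.1847, 0.0027], 0.84)]
pouch_far [([0.6565, 0.1959, -0.0007], 0.7)]
side [ 0.59632158 -0.7968321   0.43318896] 54.96073969191755 325.18206884234667 238.7526028682454 [[0.999, 0.03, -0.016], [0.026, -0.377, 0.926], [0.022, -0.926, -0.377]]
top_tier [([0.4733, 0.0429, 0.0006], 0.66)]
carry_bar [([0.4727, 0.0392, 0.0786], 0.91), ([0.4589, -0.1894, -0.0005], 0.27)]
foot_plate [([0.5965, -0.0686, -0.003], 0.62)]
hook_end [([0.4963, -0.1392, 0.0126], 0.89)]
catch_end [([0.6836, -0.0087, 0.006], 0.78)]
wash_bottle [([0.7959, 0.0012, 0.0003], 0.72)]
tray_low [([0.7312, 0.1148, 0.0028], 0.85)]
pouch_near [([0.4571, -0.187, -0.0005], 0.66)]
pouch_far [([0.657, 0.1968, 0.0014], 0.66)]
1.3
```

View pics/side0.png

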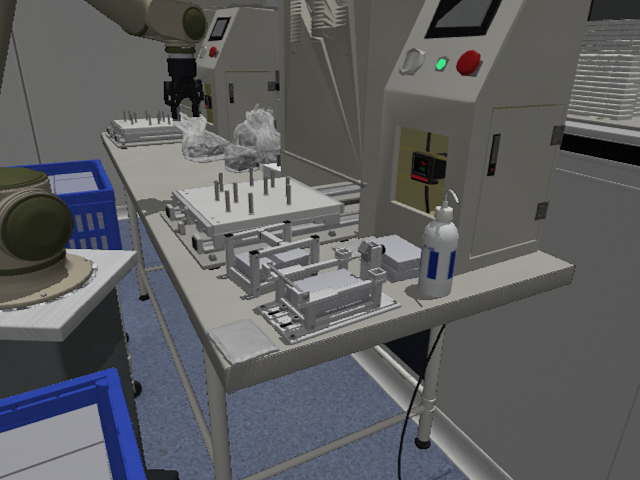

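View pics/top0.png

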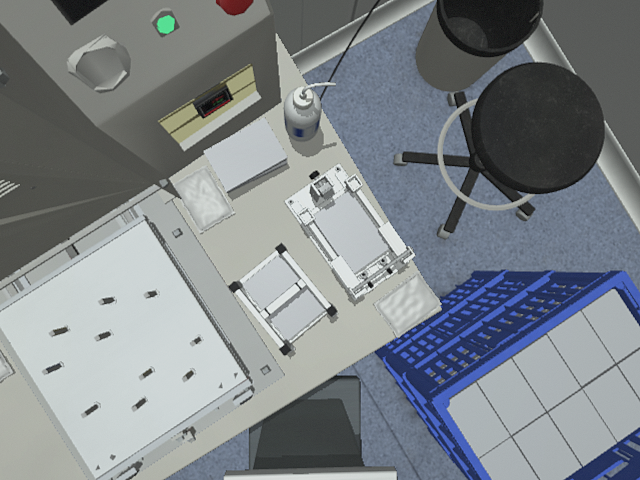

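Run:
```python
import cv2
a=cv2.imread('pics/top0.png')
cv2.imwrite('pics/c1.png',cv2.resize(a[160:305,280:420],None,fx=4,fy=4,interpolation=cv2.INTER_CUBIC))
cv2.imwrite('pics/c2.png',cv2.resize(a[240:360,225:345],None,fx=5,fy=5,interpolation=cv2.INTER_CUBIC))
```

```text
(no output)
```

View pics/c1.png

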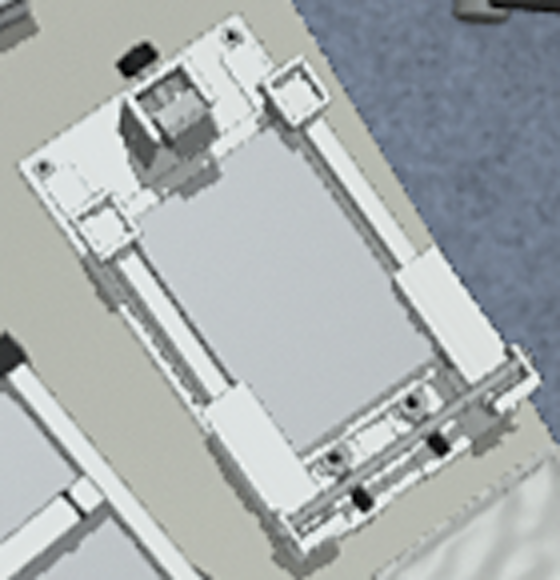

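View pics/c2.png

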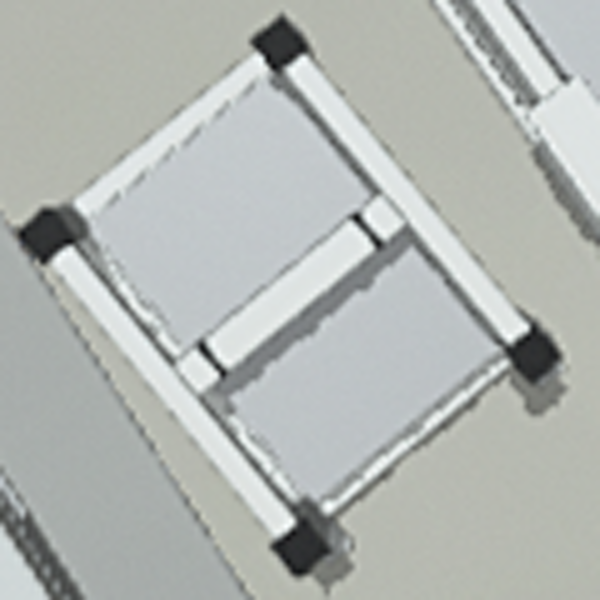

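Run:
```python
import cv2
a=cv2.imread('pics/side0.png')
cv2.imwrite('pics/c3.png',cv2.resize(a[215:345,215:405],None,fx=4.2,fy=4.2,interpolation=cv2.INTER_CUBIC))
```

```text
(no output)
```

View pics/c3.png

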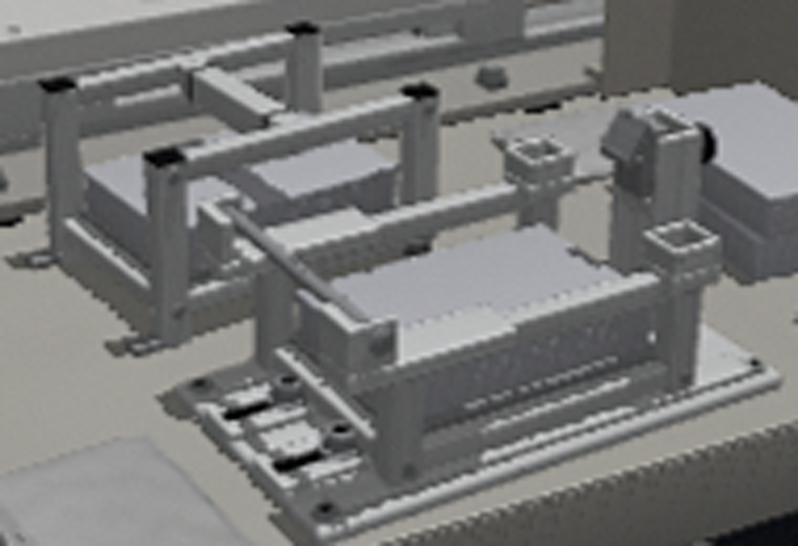

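```bash
cat > fit.py <<'E'
import numpy as np
from scipy.optimize import least_squares
def proj(cam,P):
    q=(np.asarray(P)-cam["eye"])@np.asarray(cam["orientation"]); f=240/np.tan(np.radians(cam["vfov"]/2))
    return np.c_[cam["cx"]+f*q[:,0]/q[:,2],cam["cy"]+f*q[:,1]/q[:,2]]
def place(v,P):
    c,s=np.cos(v[2]),np.sin(v[2]); P=np.asarray(P,float)
    return np.c_[v[0]+c*P[:,0]-s*P[:,1],v[1]+s*P[:,0]+c*P[:,1],P[:,2]]
E
cat > est.py <<'E'
from station import *
from fit import *
T=read_camera("top");S=read_camera("side")
c1=lambda x,y:(280+x/4,160+y/4)
c2=lambda x,y:(225+x/5,240+y/5)
c3=lambda x,y:(215+x/4.2,215+y/4.2)
# tier: caps
tp=np.array([[.068,-.051],[.068,.051],[-.068,-.051],[-.068,.051]])
tt=np.array([c2(280,42),c2(50,235),c2(535,352),c2(302,547)])
ts=np.array([c3(421,92),c3(303,29),c3(165,157),c3(57,85)])
def rt(v):
    P=place(v,np.c_[tp,np.full(4,v[3])]); return np.r_[(proj(T,P)-tt).ravel(),(proj(S,P)-ts).ravel()]
r=least_squares(rt,[.474,.043,.6,.09]);print("tier",r.x.round(4),np.degrees(r.x[2]),r.fun.round(1))
rT=least_squares(lambda v:rt([*v,.09])[:8],[.474,.043,.6]);print("tierT",rT.x.round(4),rT.fun.round(1))
def rb(v,which):
    d=v[3]
    PT=[[.112,-.064,.008],[.112,.064,.008],[.06725+d,-.051,.082],[.06725+d,.051,.082]]
    PS=[[.112,-.064,.008],[-.118,-.064,.008],[.06725+d,-.051,.082],[.06725+d,.051,.082]]
    a=proj(T,place(v,PT))-np.array([c1(239,14),c1(20,165),c1(295,97),c1(105,228)])
    b=proj(S,place(v,PS))-np.array([c3(780,375),c3(320,527),c3(683,238),c3(540,150)])
    return np.r_[a.ravel(),b.ravel()] if which else a.ravel()
for w in (0,1):
    r=least_squares(rb,[.594,-.072,.61,0],args=(w,));print("plate",r.x.round(4),np.degrees(r.x[2]),r.fun.round(1))
E
python3 est.py
```

```text
tier [0.4755 0.0439 0.6776 0.0932] 38.824053795926 [ 0.2 -0.7 -0.9 -0.8  0.2 -0.6  0.1 -0.5 -0.8 -0.2 -0.9  0.1 -0.8  0.2
 -0.6 -0. ]
tierT [0.4742 0.0439 0.6783] [ 0.2  0.1 -0.6 -0.1  0.2  0.   0.2  0. ]
plate [ 0.5925 -0.0721  0.5907 -0.0074] 33.84274106184482 [ 0.2  0.2 -1.1  0.4  0.9 -0.4 -0.  -0.2]
plate [ 0.5953 -0.0714  0.6001 -0.008 ] 34.38353726885904 [-0.8 -1.2 -1.8 -0.5  0.2 -1.7 -0.4 -1.1 -0.   0.6 -1.6  2.8 -1.5  0.5
 -1.3  0.8]
```

```bash
cat > h.py <<'E'
from station import *
from fit import *
from scipy.spatial.transform import Rotation as Ro
G=0.063; SG=1
def tool(o,yaw,tilt=0.0,s=None):
    s=SG if s is None else s
    R=Ro.from_euler("ZY",[yaw,-tilt]).as_matrix()
    return np.array(o)+R@[0,0,G], R@np.array([[0,s,0],[s,0,0],[0,0,-1.]])
def plate(P,v):  # plate-frame point -> world
    return place(v,[P])[0]
E
python3 - <<'E'
from h import *
import h
t=[.4742,.0439,.6783]
pl=[.5935,-.072,np.radians(34.3)]
for s in (1,-1):
    a=inverse_kinematics(*tool([t[0],t[1],0],t[2],0,s)); b=inverse_kinematics(*tool(plate([.0,0,.07],pl),pl[2],.26,s))
    print(s,None if a is None else np.round(a,1),None if b is None else np.round(b,1))
E
```

```text
1 [ -9.   26.5  99.8  -0.   53.8 -47.9] [-25.3  26.7  85.9  14.8  60.5 -66.1]
-1 [ -9.   26.5  99.8  -0.   53.8 132.1] [-25.3  26.7  85.9  14.8  60.5 113.9]
```

Run:
```python
from h import *
import cv2
t=[.4742,.0439,.6783]
movel([.137,.410,.235],vel=.2)
p,R=tool([t[0],t[1],0],t[2])
reach(p+[0,0,.12],R)
print(get_state()['time_s'])
movel(p+[0,0,.03],vel=.15)
f=movel(p,vel=.06,until_force=8); print("hit",f)
gripper_to(0.0,80)
s=get_state();print(s['time_s'],s['width'],s['grip_force'],s['contact_force'],s['tool_pos'])
movel(p+[0,0,.02],vel=.05)
movel(p+[0,0,.15],vel=.15)
s=get_state();print(s['time_s'],s['width'],s['contact_force'],s['tool_pos'])
```

```text
3.9583
hit False
6.0167 0.01232864688397914 78.49892735481262 [-0.08332146  1.75506958  4.92070064] [0.47450869 0.04395081 0.06337742]
7.5833 0.012500044796383286 [-0.0721758  -0.75733254 -4.47919011] [0.47372874 0.04395481 0.21210158]
```

Run:
```python
from h import *
import cv2
pl=[.5935,-.072,np.radians(34.3)]
p,R=tool(plate([.035,0,.145],pl),pl[2])
movel(p,R,vel=.15)
dwell(.3)
s=get_state();print(s['time_s'],s['width'],s['contact_force'],s['tool_pos'],p)
for n,(y0,y1,x0,x1) in dict(top=(130,290,260,430),side=(190,350,220,420)).items():
    P=read_camera(n);cv2.imwrite(f"pics/{n}1.png",P["pixels"][:,:,::-1])
    o=P["pixels"][y0:y1,x0:x1,::-1]
    cv2.imwrite(f"pics/{n}1c.png",cv2.resize(o,None,fx=3.7,fy=3.7,interpolation=cv2.INTER_CUBIC))
```

```text
9.2083 0.012828686416122226 [-0.53150586  0.10877363 -3.8320657 ] [ 0.62226906 -0.05209183  0.20822052] [ 0.62241344 -0.05227659  0.208     ]
```

View pics/top1c.png

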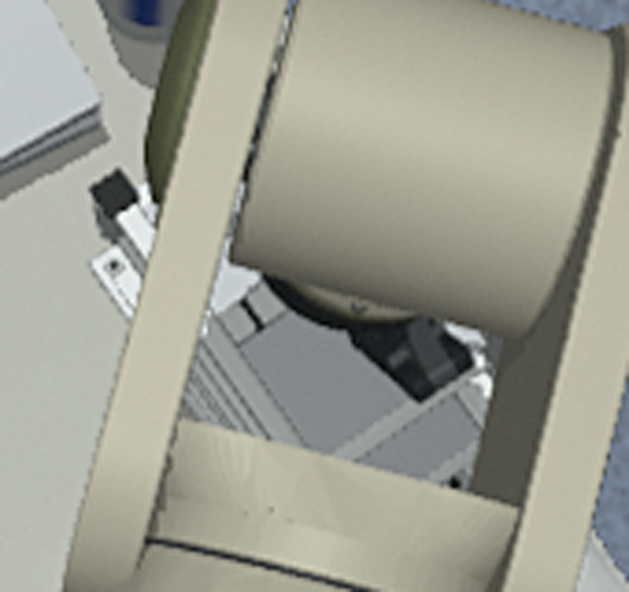

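View pics/side1c.png

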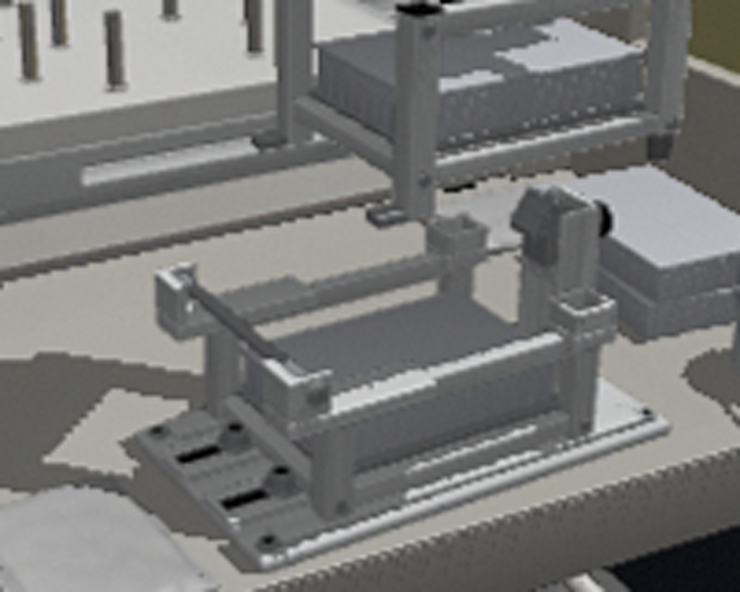

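```bash
cat > chk.py <<'E'
from h import *
T=read_camera("top");S=read_camera("side")
s=get_state();R=np.array(s["eef_rot"]);p=np.array(s["tool_pos"])
yaw=np.arctan2(R[1,1],R[0,1]);o=p-[0,0,G]
print("yaw",np.degrees(yaw),o, R[2])
v=[o[0],o[1],yaw]
k=3.7
P=[[-.068,-.051,.09],[-.089,-.051,.003],[.068,-.051,0],[-.089,.051,.003]]
ob=np.array([[418,12],[370,215],[660,157],[258,140]])/k+[220,190]
W=place(v,P);W[:,2]+=o[2]
print("side tier ob-pred",(ob-proj(S,W)).round(1))
W=place(v,[[.068,.051,.09]]);W[:,2]+=o[2]
print("top cap ob-pred",np.array([113,188])/k+[260,130]-proj(T,W))
pl=[.5935,-.072,np.radians(34.3)];d=-.008
B=[[.112,-.064,.008],[-.118,-.064,.008],[.06725+d,-.051,.082],[.06725+d,.051,.082]]
ob=np.array([[668,423],[262,563],[586,302],[458,230]])/k+[220,190]
print("side base",(ob-proj(S,place(pl,B))).round(1))
t0=[.4742,.0439,.6783]
# scale
for n,C in (("T",T),("S",S)):
  for ax in np.eye(3): 
    q=plate([0,0,.08],pl); print(n,ax,((proj(C,[q+.001*ax])-proj(C,[q]))[0]).round(2))
E
python3 chk.py
```

```text
yaw 34.302347591303395 [ 0.62237097 -0.05223945  0.14503045] [-2.00608978e-05 -3.49673682e-05 -9.99999999e-01]
side tier ob-pred [[-0.  -0.9]
 [-0.1 -2.2]
 [ 1.  -1.2]
 [ 1.4 -1.8]]
top cap ob-pred [[-0.56108951 -0.41738759]]
side base [[ 0.8 -0.8]
 [ 2.5 -1.2]
 [ 3.3 -0.7]
 [ 2.4  0.6]]
T [1. 0. 0.] [-0.01 -0.58]
T [0. 1. 0.] [-0.58  0.01]
T [0. 0. 1.] [ 0.06 -0.04]
S [1. 0. 0.] [0.57 0.02]
S [0. 1. 0.] [ 0.01 -0.25]
S [0. 0. 1.] [ 0.01 -0.52]
```

```bash
cat > lat.py <<'E'
from h import *
T=read_camera("top")
c1=lambda x,y:(280+x/4,160+y/4)
def unp(px,z):
    f=240/np.tan(np.radians(T["vfov"]/2)); r=np.asarray(T["orientation"])@[(px[0]-T["cx"])/f,(px[1]-T["cy"])/f,1]
    return np.asarray(T["eye"])+r*(z-T["eye"][2])/r[2]
def pair(a,b,z):
    A,B=unp(c1(*a),z),unp(c1(*b),z); d=B-A
    m=(A+B)/2; ang=np.degrees(np.arctan2(-d[0],d[1])); 
    n=np.array([-np.sin(np.radians(34.3)),np.cos(np.radians(34.3))])
    print(m.round(4),"yaw",ang.round(2),"width",np.hypot(*d[:2]).round(4),"lat",((m[:2]-[.5935,-.072])@n).round(4),"along",((m[:2]-[.5935,-.072])@[n[1],-n[0]]).round(4))
pair((295,97),(106,228),.082)
pair((430,250),(207,405),.07)
pair((398,270),(240,383),.07)
pair((238,14),(20,165),.008)
E
python3 lat.py
```

```text
[ 0.6417 -0.0383  0.082 ] yaw 34.32 width 0.1002 lat 0.0007 along 0.0588
[ 0.5703 -0.09    0.07  ] yaw 34.03 width 0.1197 lat -0.0017 along -0.0293
[ 0.5706 -0.0901  0.07  ] yaw 34.8 width 0.0856 lat -0.0021 along -0.0291
[ 0.6861 -0.0104  0.008 ] yaw 34.49 width 0.1253 lat -0.0013 along 0.1112
```

```bash
cat >> h.py <<'E'
PL=[.5941,-.0728,np.radians(34.7)]
def tip(x,z,tilt,y=0.0,yaw=0.0,pl=None):
    """TCP pose with toe tips (undersides) at plate x,z; plate y, extra yaw"""
    pl=PL if pl is None else pl
    o=np.array([x,y,z])-Ro.from_euler("ZY",[yaw,-tilt]).as_matrix()@[-.089,0,0]
    return tool(plate(o,pl),pl[2]+yaw,tilt)
def tipof(s,tilt,pl=None):
    """plate-frame toe-tip position from state"""
    pl=PL if pl is None else pl
    R=np.array(s["eef_rot"])@np.array([[0,1,0],[1,0,0],[0,0,-1.]])
    w=np.array(s["tool_pos"])-R@[.089,0,G]
    c,q=np.cos(pl[2]),np.sin(pl[2]);d=w[:2]-pl[:2]
    return np.array([c*d[0]+q*d[1],-q*d[0]+c*d[1],w[2]])
E
python3 - <<'E'
from h import *
movel(*tip(-.056,.115,.26),vel=.1)
movel(*tip(-.056,.085,.26),vel=.08)
dwell(.3); s=get_state(); print(s['time_s'],s['contact_force'])
print(movel(*tip(-.056,.064,.26),vel=.012,until_force=4))
s=get_state();t=tipof(s,.26);print(s['time_s'],s['contact_force'],t)
z=t[2]+.0008
movel(*tip(-.056,z,.26),vel=.02)
print(movel(*tip(-.116,z,.26),vel=.02,until_force=5))
s=get_state();t=tipof(s,.26);print(s['time_s'],s['contact_force'],t,s['width'])
E
```

```text
10.6917 [-0.05578574 -0.0318651  -3.90491185]
True
11.8833 [2.45026694 1.98302659 3.81969317] [-5.54789358e-02  2.67496763e-05  6.96165331e-02]
True
14.025 [4.88516874 3.40639511 0.78202986] [-9.54724357e-02 -6.62579393e-05  7.04886280e-02] 0.012518363659105254
```

Run:
```python
from h import *
import cv2
x=-.0949
movel(*tip(x,.0703,.26),vel=.01)
print(movel(*tip(x,.0703,.15),vel=.03,until_force=6))
dwell(.2)
s=get_state();t=tipof(s,.26);print(s['time_s'],s['contact_force'],t,s['width'])
S=read_camera("side");T=read_camera("top")
cv2.imwrite("pics/top2.png",T["pixels"][:,:,::-1])
o=S["pixels"][205:345,245:415,::-1]
cv2.imwrite("pics/side2c.png",cv2.resize(o,None,fx=4.2,fy=4.2,interpolation=cv2.INTER_CUBIC))
```

```text
False
15.1 [ 0.38058496 -0.21379227 -2.79758381] [-9.52251641e-02  9.55586196e-05  7.02766881e-02] 0.012439237337615375
```

View pics/side2c.png

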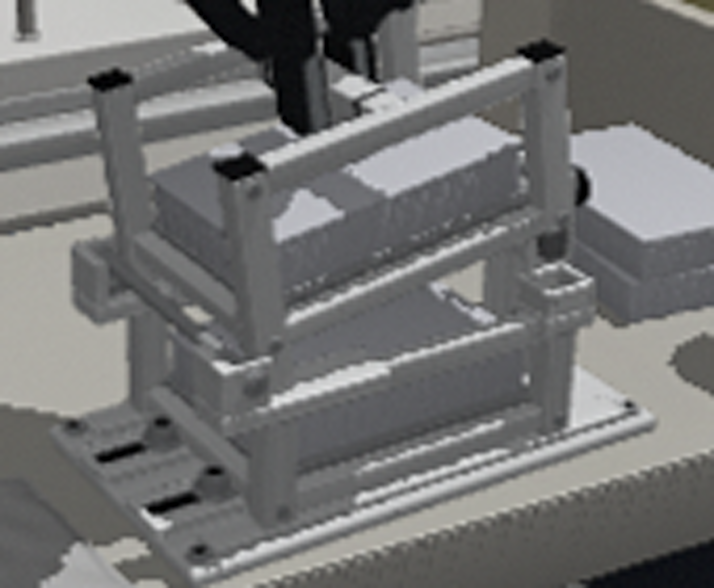

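Run:
```python
from h import *
x=-.0949;y=-.0015
movel(*tip(x,.0703,.15,y),vel=.01)
for tl in (.11,.085,.07,.055,.04):
    f=movel(*tip(x,.0703,tl,y),vel=.012,until_force=10)
    s=get_state();t=tipof(s,0)
    c=np.cos(PL[2]);q=np.sin(PL[2]);F=s['contact_force']
    R=np.array(s["eef_rot"]);
    print(tl,f,round(s['time_s'],2),"Fplate",round(c*F[0]+q*F[1],1),round(-q*F[0]+c*F[1],1),round(F[2],1),"M",np.round(s['torque'],2),"tilt",round(float(np.arcsin(R[2,1])),4),t.round(4))
    if f: break
```

```text
0.11 False 16.02 Fplate -1.1 -1.5 0.2 M [-0.11  0.09 -0.01] tilt 0.1105 [-0.0946 -0.0017  0.0705]
0.085 False 16.39 Fplate -0.2 -2.1 -3.3 M [-0.56  0.25 -0.09] tilt 0.0841 [-0.095  -0.0015  0.0699]
0.07 False 16.68 Fplate -2.9 -0.7 -4.0 M [-0.53  0.42 -0.05] tilt 0.0691 [-0.0951 -0.0013  0.0699]
0.055 False 16.96 Fplate -1.1 -0.2 -4.3 M [-0.41  0.4  -0.03] tilt 0.0546 [-0.0949 -0.0013  0.0701]
0.04 False 17.24 Fplate -1.8 -1.2 -4.4 M [-0.35  0.46 -0.05] tilt 0.0398 [-0.0948 -0.0014  0.0702]
```

Run:
```python
from h import *
import cv2
x=-.0949;y=-.0014
def rep(tl,f):
    s=get_state();t=tipof(s,0)
    c=np.cos(PL[2]);q=np.sin(PL[2]);F=s['contact_force']
    R=np.array(s["eef_rot"]);
    print(tl,f,round(s['time_s'],2),"Fplate",round(c*F[0]+q*F[1],1),round(-q*F[0]+c*F[1],1),round(F[2],1),"M",np.round(s['torque'],2),"tilt",round(float(np.arcsin(R[2,1])),4),t.round(4))
for tl,z in ((.025,.0703),(.012,.0703),(.0,.0703),(-.004,.0697)):
    f=movel(*tip(x,z,tl,y),vel=.01,until_force=11)
    rep(tl,f)
    if f: break
dwell(.2);rep(0,0)
S=read_camera("side")
o=S["pixels"][205:345,245:415,::-1]
cv2.imwrite("pics/side3c.png",cv2.resize(o,None,fx=4.2,fy=4.2,interpolation=cv2.INTER_CUBIC))
```

```text
0.025 False 17.56 Fplate -3.0 0.0 -3.7 M [-0.39  0.33 -0.03] tilt 0.0249 [-0.0948 -0.0014  0.0702]
0.012 False 17.85 Fplate -0.1 -0.2 -3.1 M [-0.07  0.06  0.01] tilt 0.0125 [-0.0945 -0.0013  0.0702]
0.0 False 18.13 Fplate -0.1 -0.4 -1.3 M [-0.03  0.1  -0.06] tilt 0.0004 [-0.0946 -0.0015  0.0704]
-0.004 False 18.38 Fplate -3.0 2.4 5.6 M [ 0.05  0.57 -0.02] tilt -0.0035 [-0.0949 -0.0015  0.0707]
0 0 18.58 Fplate -3.8 1.6 5.1 M [0.05 0.54 0.02] tilt -0.0035 [-0.0949 -0.0015  0.0707]
```

View pics/side3c.png

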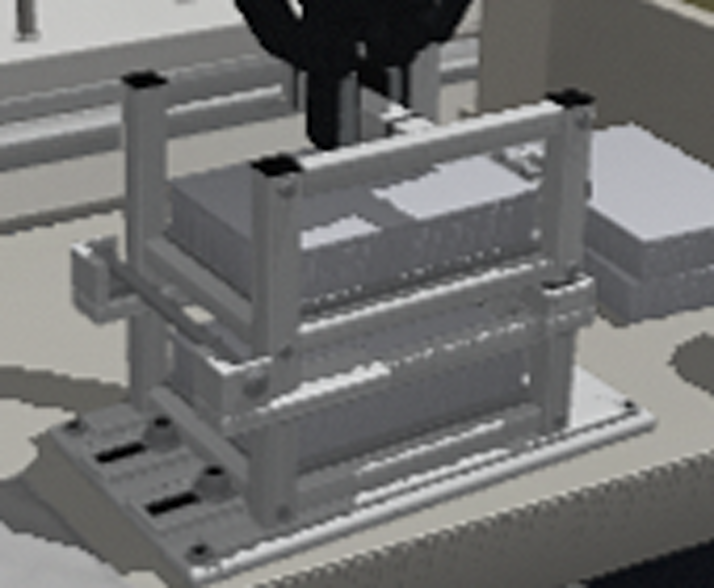

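Run:
```python
from h import *
x=-.0949;y=-.0014
def rep(tl,f):
    s=get_state();t=tipof(s,0)
    c=np.cos(PL[2]);q=np.sin(PL[2]);F=s['contact_force']
    R=np.array(s["eef_rot"]);
    print(tl,f,round(s['time_s'],2),"Fplate",round(c*F[0]+q*F[1],1),round(-q*F[0]+c*F[1],1),round(F[2],1),"M",np.round(s['torque'],2),"tilt",round(float(np.arcsin(R[2,1])),4),t.round(4))
rep("press",movel(*tip(x,.0690,-.006,y),vel=.006,until_force=9))
rep("level",movel(*tip(x,.0703,0,y),vel=.01))
for tl in (.01,.02,.03):
    f=movel(*tip(x,.0703,tl,y),vel=.01,until_force=8); rep(tl,f)
    if f: break
```

```text
press True 18.84 Fplate -1.1 0.7 4.6 M [ 0.1   0.06 -0.  ] tilt -0.0054 [-0.095  -0.0015  0.0709]
level False 19.12 Fplate 0.5 0.7 0.8 M [ 0.07 -0.12  0.03] tilt 0.0006 [-0.0947 -0.0015  0.0704]
0.01 False 19.38 Fplate 0.9 -1.6 -2.3 M [ 0.04 -0.14  0.01] tilt 0.0102 [-0.0949 -0.0014  0.0702]
0.02 True 19.58 Fplate 2.7 -1.6 3.0 M [-0.2   0.03 -0.13] tilt 0.0216 [-0.0945 -0.0011  0.0693]
```

Run:
```python
from h import *
x=-.0949;y=-.0014
def rep(tl,f):
    s=get_state();t=tipof(s,0)
    c=np.cos(PL[2]);q=np.sin(PL[2]);F=s['contact_force']
    R=np.array(s["eef_rot"]);
    print(tl,f,round(s['time_s'],2),"Fplate",round(c*F[0]+q*F[1],1),round(-q*F[0]+c*F[1],1),round(F[2],1),"M",np.round(s['torque'],2),"tilt",round(float(np.arcsin(R[2,1])),4),t.round(4))
dwell(.2);rep("now",0)
movel(*tip(x,.0703,0,y),vel=.01);dwell(.2);rep("level",0)
for tl in (.008,.012,.016,.020,.024):
    f=movel(*tip(x,.0703,tl,y),vel=.008,until_force=12);dwell(.15); rep(tl,f)
    if f: break
```

```text
now 0 19.78 Fplate 2.5 -1.4 3.9 M [-0.22 -0.05 -0.05] tilt 0.0212 [-0.0944 -0.0011  0.0692]
level 0 20.27 Fplate -3.5 1.6 5.9 M [-0.14  0.39 -0.09] tilt -0.0022 [-0.0956 -0.0011  0.0706]
0.008 False 20.68 Fplate 0.6 0.6 -1.1 M [-0.06  0.04  0.01] tilt 0.0071 [-0.0951 -0.0011  0.0699]
0.012 False 21.07 Fplate -0.8 0.7 -3.4 M [-0.11  0.25 -0.08] tilt 0.0114 [-0.0951 -0.0012  0.0701]
0.016 False 21.48 Fplate 0.6 0.0 -9.0 M [-0.14 -0.03 -0.08] tilt 0.0156 [-0.095  -0.0013  0.0699]
0.02 False 21.88 Fplate 4.7 -0.5 -13.4 M [-0.03 -0.37 -0.11] tilt 0.0199 [-0.0948 -0.0011  0.0697]
0.024 False 22.27 Fplate 7.5 -2.0 -17.2 M [ 0.07 -0.59 -0.1 ] tilt 0.0241 [-0.0946 -0.001   0.0693]
```

Run:
```python
from h import *
import cv2
x=-.0949;y=-.0012
movel(*tip(x,.0701,0,y),vel=.01)
movel(*tip(x,.0695,-.003,y),vel=.006,until_force=8);dwell(.2)
s=get_state();print(s['contact_force'])
gripper_to(.06)
s=get_state();print(s['time_s'],s['contact_force'],s['width'])
p=np.array(s['tool_pos'])
print(movel(p+[0,0,.05],vel=.05,until_force=10))
movel(p+[0,0,.13],vel=.15)
reach([.30,.27,.28],s['eef_rot'])
s=get_state();print(s['time_s'],s['contact_force'])
T=read_camera("top");S=read_camera("side")
a=T["pixels"][160:305,270:420,::-1];b=S["pixels"][205:345,245:415,::-1]
a=cv2.resize(a,(400,387),interpolation=cv2.INTER_CUBIC);b=cv2.resize(b,(400,387*1),interpolation=cv2.INTER_CUBIC)
cv2.imwrite("pics/fin.png",np.hstack([a,b]))
for l in("top_tier","foot_plate"):print(l,[m['position'] for m in mark_of(l,T)[:1]])
```

```text
[-0.38375812 -0.28447899  5.84871194]
23.625 [-0.85770139  0.74687888 -0.50470112] 0.06021140257161044
False
27.1167 [0.32788364 0.85195126 0.07309812]
top_tier [[0.5908, -0.0724, 0.0693]]
foot_plate []
```

View pics/fin.png

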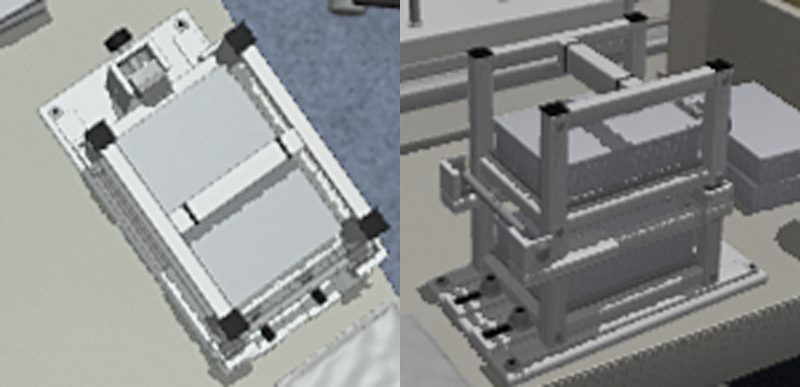

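The final picture shows the tier level on the base: post caps at (235,40), (100,135), (370,222) and (232,322), and the catch tower at (145,75) against the end rail. The gripper is well clear.

```bash
python3 -c "
from station import *
print(finish_job())"
```

```text
the job is handed in; nothing more can be done
None
```

The top tier is stacked on the base, toes under the keeper rod and round feet in the cups. The catch held against a lift reading of about 17 N, the gripper let go and backed clear, and the job is handed in at about 27 s; no verdict was returned.

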